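# Wedge a cast plaster panel tight in its holding board

## Task

Clamp the plaster lattice panel in its holding board for cleaning up: start the loose wooden wedge, thin end first, in the slot between the sloping cleat and the sliding clamp block and let go of it there while it is still loose, then take the mallet and tap it home in several light taps until it no longer moves forward and the panel is held tight against the fence. Cast plaster chips, so tap lightly and keep mallet and fingers off the panel. Lay the mallet back down on the bench beside the board and leave the bowl, brush and tape where they are.

Things in the scene. Friction and masses are not known exactly. Their poses are not given: they have to be found in the camera images.
- jig: Plywood holding board, 260 (x) x 340 (y) x 18 mm, fixed. Origin: centre of its underside, on the bench. On it, from -x to +x: sloping cleat, wedge slot, clamp block, panel, fence. Cleat: batten 32 x 100 x 28 mm tall, inner face 1 in 8 from x = -77 at the slot's mouth (y = -50) to -64.5 mm at y = +50, give or take 2.5 mm each time. The wedge is driven along +y, sliding on the board.
- block: Clamp block, wood, 40 (x) x 120 (y) x 28 mm tall, slides only along the board's x (1.5 N friction). Origin: middle of its straight -x face, along which the wedge runs, level with the board's upper face. The wedge pushes it to +x until it meets the panel and the panel (about 3 N friction) meets the fence: some resistance comes before home. Home is where the wedge stays put under taps of 10 to 20 N.
- panel: Loose cast plaster panel with sunk lattice, 100 (x) x 220 (y) x 18 mm, about 0.5 kg, flat on the board between block and fence, 1 to 2.5 mm short of the fence at the start. Origin: centre of its underside. It chips if squeezed with over 40 N or if the wedge is struck harder than 35 N.
- fence: Straight wooden batten screwed to the board, 34 (x) x 250 (y) x 28 mm tall. Origin: middle of its inner (-x) face, at the level of the board's upper face.
- wedge: Hardwood wedge, 150 mm long, 30 tall, 12 wide at the thin end, 30.75 at the butt, 0.1 kg. Origin: half length, underside; x points to the thin end. Straight face at y = -10; sloping face from y = +20.75 at the butt (x = -75) to +2 at x = +75 mm. Right side up: in the slot, x along the board's +y, straight face on the block. Home, 20 to 70 mm stand out of the mouth; friction then holds it.
- wedge_tip (a point): Centre of the wedge's thin end face.
- wedge_butt (a point): Centre of the wedge's butt face, the one to be tapped.
- mallet: Mallet lying on the bench, 0.45 kg. Head 50 (x) x 90 (y) x 46 mm tall, rubber-faced ends at y = +45 and -45 mm, either may strike. Straight handle 24 mm wide (y), 20 mm tall, from x = -25 to -195 mm, axis 23 mm above the underside. Origin: under the head's centre, on its underside; x points from handle to head.
- mallet_grip (a point): Point on the axis of the mallet's handle, 45 mm from the head's centre, close to the centre of mass: take it here.
- mallet_head (a point): Centre of the mallet's head.
- bowl: Grey mixing bowl, 120 mm across, 60 mm tall; bystander.
- brush: Dusting brush, 200 mm long; bystander.
- tape: Roll of masking tape, 100 mm across, 24 mm tall; bystander.
There are look-alikes about, which are no part of the job. Leave any green look-alike of the wedge alone.

How it is judged:
By the outcome, as a careful person would: the job done as asked, in the order asked, and still so for the second after the job is handed in, with the robot touching nothing.
It also fails if it takes over 70 s, if anything falls off the work surface, if the arm or the gripper's body presses on something with over 40 N, if the wrist force passes 120 N, or if a joint passes its speed limit or range.

## Robot

A 6-joint arm with a two-finger parallel gripper is mounted at the origin on the work surface. World frame = base frame: x ahead of the robot, y to its left, z up, the work surface at z = 0. Lengths are in m, angles in rad, forces in N, time in s.
With the tool pointing down it reaches from about 0.3 to 0.75 m from the base axis. Payload 8.5 kg.
Tool frame: the origin (TCP) lies midway between the tips of the shut fingers; the grasp point (between the pads) lies 19 mm behind it; z points along the fingers, x is the direction in which the jaws open and shut, and the axes are right-handed (so a half turn about z gives the same grasp; the last joint's range is limited). The gripper opens to 88 mm and grips with 3 to 60 N. Pads are 18 mm wide; open, the fingers measure 123 mm over their backs; the gripper's body (75 mm by 187 mm) begins 45 mm behind the grasp point.
Start: joints at [-1.535, 0.381, 1.297, -0, 1.464, -0.215], TCP at [0.136, -0.533, 0.239] pointing down, gripper open.
Joint ranges: [-3.11, 3.11], [-0.89, 2.33], [0.22, 2.48], [-1.42, 4.56], [0.17, 2.85], [-2.88, 2.88]. Speed limits (rad/s): [2.39, 2.39, 3.14, 3.14, 3.14, 3.14].

## Interface

Orientations are given as a rotation vector (axis times angle).
In Python, from station import state, get_image, sign_off gives the robot as it stands.
- The arm moves only by the tool step_arm, never from a script. Its argument "deltas" is a list of rows, each a list of 7 numbers: the shift along the tool's x, y, z in units of 30 mm (1.0 is 30 mm), then the turn, a rotation vector about the tool's x, y, z in units of 5 degrees (1.0 is 5 degrees), then the opening, from -1 (shut) to 1 (fully open). In form: [[tx, ty, tz, rx, ry, rz, hand], ...]. A call has 1 to 12 rows; each row is the pose to reach, as a shift and turn from the pose measured when the call began, along the tool's axes at that moment; what a row does not reach only later rows make up. A row lasts 1/10 s, in which the tool goes at most 50 mm and 8.59 degrees, less where a joint would pass 70% of its speed; a pose out of reach is approached as far as the arm can. A call with a gripper value outside its range is refused whole. The fingers move at their own pace and stop on an object; "force" is the grip in N (left out, the last holds). Time passes only in rows, so rows that repeat a pose let the fingers close. It gives the time, the measured TCP pose, the force and the opening at its end, in the units of the state.
- state(): the state, without advancing time (a new reading comes with each control period).
- get_image(name): name is "scene" or "top" or "wrist"; returns a dict with "img" (384x512x3 uint8, blue, green, red), "intrinsics" (3x3 intrinsics, pixels), "rvec" (rotation vector, rad) and "tvec" (3), from world to camera coordinates, as OpenCV has them; the wrist camera has in their place "T_tool_cam" (4x4, takes a point from camera to tool coordinates, whose origin is the TCP and whose axes are the tool frame's). Camera axes: x right, y down, z forward; pixel columns grow to the right and rows downward; lengths in m; the calibration is good to about 2 mm. A picture is of the moment at which its call begins: read the wrist's pose just before it. There is no depth.
- sign_off(): hands the job in, once; it reports no verdict.
The state is a dict: "time": time; "joint_pos": joint angles; "qd": joint speeds; "effort": joint torques, N m; "tcp_pos": TCP position; "orientation": TCP orientation; "force": force on the tool from outside, world axes, zero at the start; "moment": the same for the moment, N m; "width": opening from 0.0 (shut) to 1.0 (fully open).
Only numpy, scipy, OpenCV 4.12 (cv2) and the standard library are available. Lean on these libraries where they do the work, as an engineer would, in place of code of your own. Each camera call takes 0.05 s, during which the arm holds its last target. There are 200 camera calls.

## Working session

There is one attempt and no reset: what is moved stays moved. The work goes in short steps, Python scripts to look and compute and a tool call to move; the robot and the scene stay as the last step left them, time stands still between calls to the robot, and variables do not carry over. Pictures are saved under pics/ and viewed, about 8 in all and at most 12, crops included, and the job is handed in when it is done.

Besides the shell and the picture viewer there is one more tool, called after ">>>" by a JSON object that holds its "name" and its "arguments", one argument or row to a line. step_arm: Moves the arm, as the interface text tells. Its arguments: {"type":"object","properties":{"deltas":{"type":"array","items":{"type":"array","items":{"type":"number"}}},"force":{"type":"number"}},"required":["deltas"]}

```bash
mkdir -p pics
cat > h.py <<'E'
import numpy as np, cv2
from scipy.spatial.transform import Rotation as R
from station import state, get_image, sign_off
def cam(name):
    s=state() if name=="wrist" else None
    d=get_image(name); K=np.array(d["intrinsics"],float)
    if name=="wrist":
        T=np.array(d["T_tool_cam"]); Rw=R.from_rotvec(s["orientation"]).as_matrix()
        Rc=Rw@T[:3,:3]; o=Rw@T[:3,3]+np.array(s["tcp_pos"])
    else:
        Rx=R.from_rotvec(np.ravel(d["rvec"])).as_matrix(); Rc=Rx.T; o=-Rx.T@np.ravel(d["tvec"])
    return d["img"],K,Rc,o
def ray(c,uv,z):
    _,K,Rc,o=c; v=Rc@np.linalg.solve(K,np.array([uv[0],uv[1],1.]))
    return o+v*(z-o[2])/v[2]
def proj(c,p):
    _,K,Rc,o=c; q=K@(Rc.T@(np.array(p)-o)); return q[:2]/q[2]
E
python3 - <<'E'
from h import *
for n in("top","scene"):
    c=cam(n); cv2.imwrite(f"pics/{n}0.png",c[0]); print(n,c[3].round(3),c[1][0,0])
print(state())
E
```

```text
top [ 0.364 -0.003  1.501] 464.2678073511214
scene [1.255 0.239 1.019] 385.6907518203134
{'time': 0.1, 'joint_pos': array([-1.53530353e+00,  3.81101147e-01,  1.29814252e+00,  4.71010018e-05,
        1.46358586e+00, -2.15274478e-01]), 'qd': array([ 0.00075759, -0.00241324, -0.0014076 , -0.0005783 ,  0.00112229,
        0.00122329]), 'effort': array([ 4.42324294e-03, -4.38650715e+01, -2.24908340e+01,  7.14664254e-02,
        3.42003687e-02, -7.40978248e-05]), 'tcp_pos': array([ 0.13649519, -0.53254398,  0.23822858]), 'orientation': array([-2.48102689e+00,  1.92560498e+00,  1.18811226e-03]), 'force': array([-0.30101494, -0.68885121,  0.36120227]), 'moment': array([-0.01705516,  0.00707747,  0.0008548 ]), 'width': 1.004752534566581}
```

View pics/top0.png

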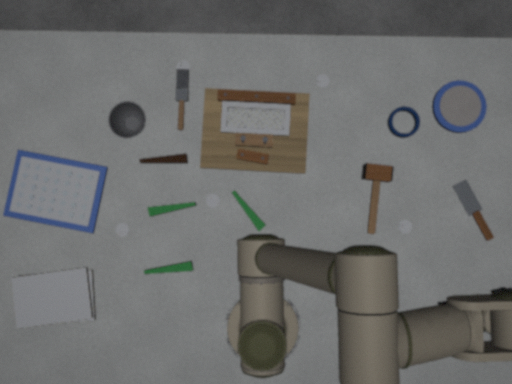

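View pics/scene0.png

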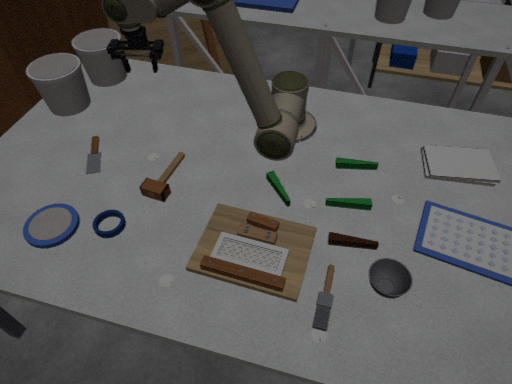

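The top view shows the board at about (255,131) with the fence at the top (+x). The cleat is at (252,157) and the block at (253,140). The loose brown wedge is at (163,159) with its thin end left, and the mallet is at (377,172) with its handle pointing down to (372,232). The green wedges are look-alikes. Next I'll get coarse positions and then take wrist views.

Run:
```python
from h import *
c=cam("top")
for n,uv,z in [("jig",(255,131),.018),("cleat",(252,157),.046),("wedge",(163,159),.03),("tip",(140,160),.03),("butt",(187,158),.03),("malhead",(377,172),.046),("malend",(372,232),.033),("tape",(404,122),.02)]:
    print(n,ray(c,uv,z).round(3))
w=cam("wrist"); print("wrist cam rel",w[3]-state()["tcp_pos"],w[2].round(2),w[1][0,0])
print(R.from_rotvec(state()["orientation"]).as_matrix().round(3))
```

```text
jig [0.624 0.035 0.018]
cleat [0.537 0.041 0.046]
wedge [0.526 0.326 0.03 ]
tip [0.522 0.4   0.03 ]
butt [0.531 0.249 0.03 ]
malhead [ 0.498 -0.352  0.046]
malend [ 0.309 -0.341  0.033]
tape [ 0.663 -0.443  0.02 ]
wrist cam rel [0.0808949  0.02141664 0.14702183] [[ 0.25 -0.92 -0.31]
 [-0.97 -0.24 -0.08]
 [-0.    0.32 -0.95]] 311.99109895108035
[[ 0.248 -0.969 -0.   ]
 [-0.969 -0.248  0.001]
 [-0.001 -0.    -1.   ]]
```

```bash
cat >> h.py <<'E'
def delta(p,yaw,s=None):
    """row to reach TCP p, tool down with tool x at yaw (deg) in the world"""
    s=s or state(); R0=R.from_rotvec(s["orientation"])
    Rt=R.from_euler("z",yaw,degrees=True)*R.from_euler("x",180,degrees=True)
    t=R0.inv().apply(np.array(p)-s["tcp_pos"])/.03
    r=np.degrees((R0.inv()*Rt).as_rotvec())/5
    print("row",np.r_[t,r].round(3).tolist(),"tcp",s["tcp_pos"].round(4),"F",s["force"].round(1),"w",round(s["width"]*88,1),"t",s["time"])
E
python3 -c "
from h import *
delta([.56,.0,.26],0)"
```

```text
row [-13.696, -18.081, -0.706, -0.009, 0.007, -15.126] tcp [ 0.1365 -0.5326  0.2384] F [0.7 0.5 0.6] w 88.3 t 0.2
```

>>> {"name": "step_arm", "arguments": {
  "deltas": [
    [-13.7,-18.08,-0.7,0,0,-15.13,1],
    [-13.7,-18.08,-0.7,0,0,-15.13,1],
    [-13.7,-18.08,-0.7,0,0,-15.13,1],
    [-13.7,-18.08,-0.7,0,0,-15.13,1],
    [-13.7,-18.08,-0.7,0,0,-15.13,1],
    [-13.7,-18.08,-0.7,0,0,-15.13,1],
    [-13.7,-18.08,-0.7,0,0,-15.13,1],
    [-13.7,-18.08,-0.7,0,0,-15.13,1],
    [-13.7,-18.08,-0.7,0,0,-15.13,1],
    [-13.7,-18.08,-0.7,0,0,-15.13,1],
    [-13.7,-18.08,-0.7,0,0,-15.13,1],
    [-13.7,-18.08,-0.7,0,0,-15.13,1]
  ]
}}

```text
time: 1.4
tcp_pos: [0.5105, -0.0612, 0.2574]
orientation: [-3.141, -0.001, -0.0]
force: [-0.1, -1.2, 0.0]
width: 1.0
```

```bash
python3 -c "
from h import *
delta([.56,.0,.26],0);delta([.54,.28,.23],0)"
```

```text
row [1.651, -2.041, -0.085, -0.008, -0.0, 0.006] tcp [ 0.5105 -0.0612  0.2574] F [-0.1 -1.2  0. ] w 88.0 t 1.4
row [0.989, -11.374, 0.921, -0.008, -0.0, 0.006] tcp [ 0.5105 -0.0612  0.2574] F [-0.1 -1.2  0. ] w 88.0 t 1.4
```

>>> {"name": "step_arm", "arguments": {
  "deltas": [
    [1.65,-2.04,0,0,0,0,1],
    [1.65,-2.04,0,0,0,0,1],
    [1.65,-2.04,0,0,0,0,1],
    [1.65,-2.04,0,0,0,0,1]
  ]
}}

```text
time: 1.8
tcp_pos: [0.5598, 0.0002, 0.257]
orientation: [-3.141, -0.003, 0.002]
force: [-0.6, 0.3, 0.9]
width: 1.001
```

Run:
```python
from h import *
import pickle
c=cam("wrist"); pickle.dump(c,open("jig.pkl","wb")); cv2.imwrite("pics/jig.png",cv2.resize(c[0],(800,600),interpolation=cv2.INTER_CUBIC))
delta([.54,.28,.23],0)
```

```text
row [-0.647, -9.349, 0.914, -0.007, 0.008, 0.004] tcp [ 5.595e-01 -5.000e-04  2.573e-01] F [0.2 0.1 0.2] w 88.1 t 1.85
```

View pics/jig.png

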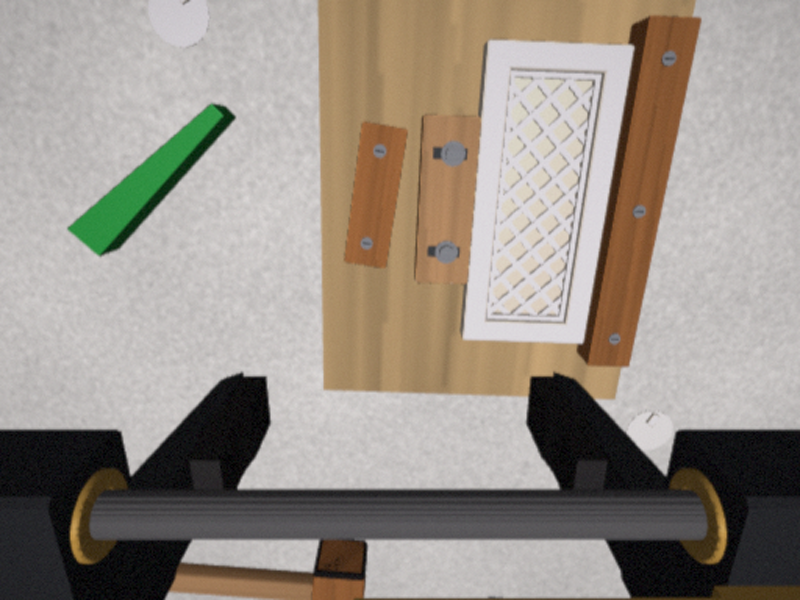

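The wrist view, scaled by 1.5625, shows the cleat's inner top edge from (407,128) to (386,267). The block's slot-side top edge runs from about (424,115) to (416,283). The panel is loose and the slot mouth is at the bottom (−y). I'll measure these and look at the wedge.

>>> {"name": "step_arm", "arguments": {
  "deltas": [
    [-0.65,-9.35,0.9,0,0,0,1],
    [-0.65,-9.35,0.9,0,0,0,1],
    [-0.65,-9.35,0.9,0,0,0,1],
    [-0.65,-9.35,0.9,0,0,0,1],
    [-0.65,-9.35,0.9,0,0,0,1],
    [-0.65,-9.35,0.9,0,0,0,1],
    [-0.65,-9.35,0.9,0,0,0,1],
    [-0.65,-9.35,0.9,0,0,0,1],
    [-0.65,-9.35,0.9,0,0,0,1],
    [-0.65,-9.35,0.9,0,0,0,1]
  ]
}}

```text
time: 2.85
tcp_pos: [0.5404, 0.2784, 0.2308]
orientation: [-3.141, 0.003, 0.0]
force: [-0.7, -1.3, 0.3]
width: 1.0
```

Run:
```python
from h import *
import pickle
c=pickle.load(open("jig.pkl","rb")); k=512/800
for n,uv,z in [("cl_in+",(407,128),.046),("cl_in-",(386,267),.046),("cl_out+",(361,122),.046),("cl_out-",(345,263),.046),
 ("bl_face+",(424,115),.046),("bl_face-",(416.5,283),.046),("bl_back+",(480,117),.046),("bl_back-",(470,284),.046),
 ("pan--",(463,341),.036),("pan-+",(489,41),.036),("pan+-",(585,343),.036),("pan++",(634,46),.036),("fen-",(586,365),.046),("fen--",(630,366),.046),("board--",(324,389),.018),("board+-",(616,398),.018),("boardL",(320,0),.018)]:
    print(n,ray(c,(uv[0]*k,uv[1]*k),z).round(4))
c=cam("wrist"); pickle.dump(c,open("wed.pkl","wb")); cv2.imwrite("pics/wed.png",cv2.resize(c[0],(800,600),interpolation=cv2.INTER_CUBIC))
```

```text
cl_in+ [0.5653 0.0913 0.046 ]
cl_in- [ 0.5503 -0.0078  0.046 ]
cl_out+ [0.5336 0.0951 0.046 ]
cl_out- [ 0.5194 -0.0048  0.046 ]
bl_face+ [0.5769 0.0997 0.046 ]
bl_face- [ 0.5736 -0.0203  0.046 ]
bl_back+ [0.6154 0.0985 0.046 ]
bl_back- [ 0.6146 -0.021   0.046 ]
pan-- [ 0.6129 -0.0726  0.036 ]
pan-+ [0.6203 0.1468 0.036 ]
pan+- [ 0.713  -0.0741  0.036 ]
pan++ [0.7185 0.1441 0.036 ]
fen- [ 0.7121 -0.0891  0.046 ]
fen-- [ 0.7479 -0.0899  0.046 ]
board-- [ 0.4939 -0.127   0.018 ]
board+- [ 0.755  -0.1353  0.018 ]
boardL [0.505  0.1748 0.018 ]
```

View pics/wed.png

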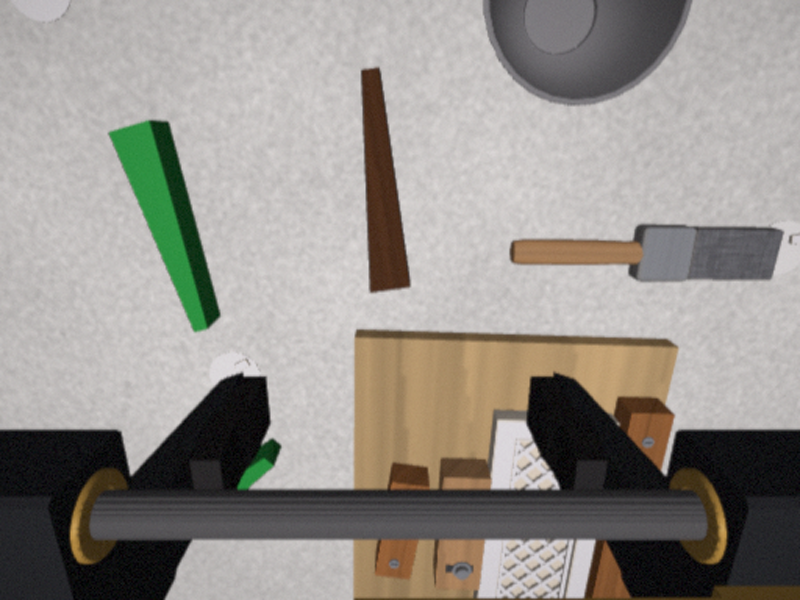

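The wedge's top face has corners at about (362,70), (380,69), (410,287) and (370,292). Its butt edge is square to the right (+x) edge, so the straight face is on +x. It is right side up with the thin end toward +y. Next come exact corners from a mask.

Run:
```python
from h import *
import pickle
c=pickle.load(open("wed.pkl","rb")); im=c[0]
hsv=cv2.cvtColor(im,cv2.COLOR_BGR2HSV)
m=((im.max(2)<110)&(hsv[...,1]>70)&((hsv[...,0]<25)|(hsv[...,0]>165))).astype(np.uint8)
m[:,:210]=0; m[:,280:]=0; m[200:]=0
k=max(cv2.findContours(m,0,2)[0],key=cv2.contourArea)
print(cv2.contourArea(k))
P=cv2.approxPolyDP(k,3,True)[:,0]
for p in P: print(p,ray(c,p,.03).round(4))
for uv in[(362,70),(380,69),(410,287),(370,292)]: print(ray(c,np.array(uv)*.64,.03).round(4))
```

```text
2362.5
[241  44] [0.5263 0.4054 0.03  ]
[232  45] [0.5172 0.4045 0.03  ]
[238 186] [0.5206 0.2549 0.03  ]
[261 182] [0.5474 0.2597 0.03  ]
[0.5168 0.4046 0.03  ]
[0.5285 0.4052 0.03  ]
[0.549  0.2577 0.03  ]
[0.5191 0.2538 0.03  ]
```

```bash
python3 -c "
from h import *
delta([.5319,.2806,.07],7.9);delta([.5319,.2806,.006],7.9)"
```

```text
row [-0.278, -0.062, 5.359, -0.007, 0.003, -1.599] tcp [0.5403 0.2786 0.2308] F [-0.8 -0.2 -0.3] w 87.8 t 2.9
row [-0.278, -0.061, 7.492, -0.007, 0.003, -1.599] tcp [0.5403 0.2786 0.2308] F [-0.8 -0.2 -0.3] w 87.8 t 2.9
```

>>> {"name": "step_arm", "arguments": {
  "deltas": [
    [-0.28,-0.06,1,0,0,-1.6,0.4],
    [-0.28,-0.06,3,0,0,-1.6,0.4],
    [-0.28,-0.06,5,0,0,-1.6,0.4],
    [-0.28,-0.06,6,0,0,-1.6,0.4],
    [-0.28,-0.06,7,0,0,-1.6,0.4],
    [-0.28,-0.06,7.3,0,0,-1.6,0.4],
    [-0.28,-0.06,7.48,0,0,-1.6,0.4],
    [-0.28,-0.06,7.48,0,0,-1.6,0.4]
  ],
  "force": 20
}}

```text
time: 3.7
tcp_pos: [0.5326, 0.2805, 0.0074]
orientation: [-3.133, -0.216, -0.002]
force: [-0.2, 0.0, 0.0]
width: 0.7
```

>>> {"name": "step_arm", "arguments": {
  "deltas": [
    [0,0,0,0,0,0,0],
    [0,0,0,0,0,0,-0.4],
    [0,0,0,0,0,0,-0.6],
    [0,0,0,0,0,0,-0.6],
    [0,0,0,0,0,0,-0.6],
    [0,0,0,0,0,0,-0.6]
  ],
  "force": 20
}}

```text
time: 4.3
tcp_pos: [0.5328, 0.2805, 0.0078]
orientation: [-3.133, -0.216, -0.003]
force: [-0.8, -0.3, 4.6]
width: 0.313
```

```bash
python3 -c "
from h import *
delta([.5319,.2806,.12],7.9);delta([.553,-.165,.12],-1.9)"
```

```text
row [-0.021, -0.01, -3.741, -0.01, -0.024, -0.004] tcp [0.5328 0.2805 0.0078] F [-0.8 -0.3  4.6] w 27.6 t 4.3
row [-1.36, 14.8, -3.758, -0.012, -0.023, 1.956] tcp [0.5328 0.2805 0.0078] F [-0.8 -0.3  4.6] w 27.6 t 4.3
```

>>> {"name": "step_arm", "arguments": {
  "deltas": [
    [0,0,-1,0,0,0,-0.6],
    [0,0,-2.2,0,0,0,-0.6],
    [0,0,-3.74,0,0,0,-0.6],
    [0,0,-3.74,0,0,0,-0.6],
    [-0.2,1.5,-3.75,0,0,0.2,-0.6],
    [-0.4,3,-3.75,0,0,0.4,-0.6],
    [-0.5,4.5,-3.75,0,0,0.6,-0.6],
    [-0.65,6,-3.75,0,0,0.9,-0.6],
    [-0.8,7.5,-3.75,0,0,1.1,-0.6],
    [-0.9,9,-3.75,0,0,1.4,-0.6],
    [-1.1,10.5,-3.75,0,0,1.7,-0.6],
    [-1.2,12,-3.75,0,0,1.95,-0.6]
  ]
}}

```text
time: 5.5
tcp_pos: [0.5455, -0.0829, 0.119]
orientation: [-3.139, 0.053, -0.001]
force: [1.0, 0.3, -1.3]
width: 0.319
```

```bash
python3 -c "
from h import *
delta([.553,-.165,.12],-1.9)"
```

```text
row [0.342, 2.727, -0.039, -0.02, -0.004, -0.007] tcp [ 0.5455 -0.0829  0.119 ] F [ 1.   0.3 -1.3] w 28.1 t 5.5
```

>>> {"name": "step_arm", "arguments": {
  "deltas": [
    [0.17,1.4,0,0,0,0,-0.6],
    [0.34,2.73,0,0,0,0,-0.6],
    [0.34,2.73,0,0,0,0,-0.6],
    [0.34,2.73,0,0,0,0,-0.6]
  ]
}}

```text
time: 5.9
tcp_pos: [0.5524, -0.1652, 0.1178]
orientation: [-3.138, 0.055, 0.002]
force: [-0.1, 0.3, 0.1]
width: 0.316
```

Run:
```python
from h import *
import pickle
c=cam("wrist"); pickle.dump(c,open("stage.pkl","wb")); cv2.imwrite("pics/stage.png",cv2.resize(c[0],(800,600),interpolation=cv2.INTER_CUBIC))
delta([.553,-.165,.12],-1.9)
```

```text
row [0.018, 0.025, -0.064, -0.032, 0.012, -0.006] tcp [ 0.5525 -0.1642  0.1181] F [ 0.1 -0.1 -1. ] w 28.1 t 5.95
```

View pics/stage.png

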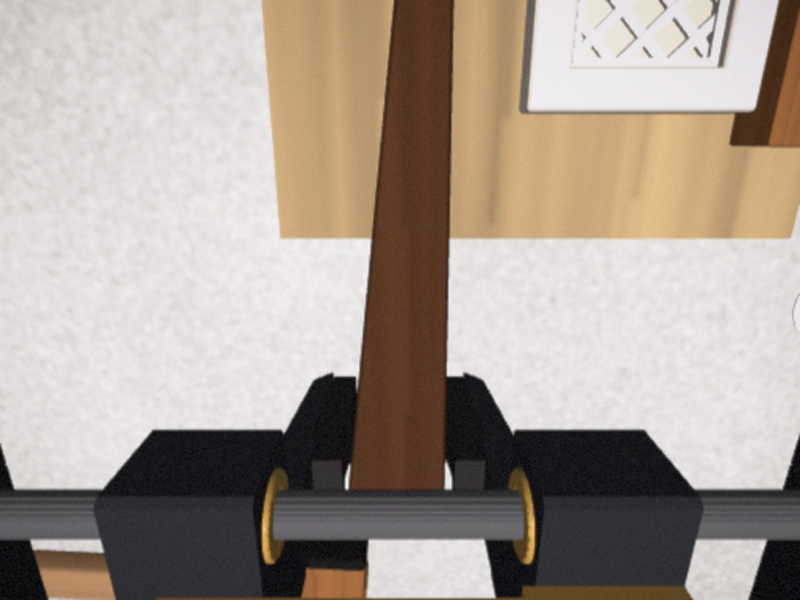

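The wedge is held. Its straight edge runs from (446,450) to (453,10) and its sloping edge from (360,400) to (394,10). The tip is just out of view.

Run:
```python
from h import *
import pickle
c=pickle.load(open("stage.pkl","rb"));g=cv2.cvtColor(c[0],cv2.COLOR_BGR2HSV)
s=state();Rw=R.from_rotvec(s["orientation"])
L=[];Q=[]
for v in range(5,235,8):
    r=c[0][v].astype(float); ok=(r.max(1)<115)
    u=280
    while ok[u]: u+=1
    w=280 if ok[280] else 270
    w=270
    while ok[w]: w-=1
    L.append(Rw.inv().apply(ray(c,(u-.5,v),.140)-s["tcp_pos"])); Q.append(Rw.inv().apply(ray(c,(w+.5,v),.140)-s["tcp_pos"]))
for n,A in(("straight",L),("slope",Q)):
    A=np.array(A)*1000; p=np.polyfit(A[:,1],A[:,0],1); print(n,"x(y)=",p.round(4),np.degrees(np.arctan(p[0])).round(2),"y",A[0,1],A[-1,1],"res",np.std(A[:,0]-np.polyval(p,A[:,1])).round(2))
```

```text
straight x(y)= [1.28000e-02 1.32774e+01] 0.73 y -111.44436589573544 -25.101721049792044 res 0.11
slope x(y)= [ -0.1078 -13.8218] -6.15 y -111.45138784376884 -25.104944886770635 res 0.12
```

```bash
python3 -c "
from h import *
delta([.5525,-.160,.027],-2.6);delta([.5568,-.055,.027],-2.6)"
```

```text
row [-0.001, -0.132, 3.036, -0.032, 0.012, 0.134] tcp [ 0.5525 -0.1642  0.1181] F [ 0.1 -0.1 -1. ] w 28.1 t 5.95
row [0.024, -3.635, 3.046, -0.032, 0.012, 0.134] tcp [ 0.5525 -0.1642  0.1181] F [ 0.1 -0.1 -1. ] w 28.1 t 5.95
```

>>> {"name": "step_arm", "arguments": {
  "deltas": [
    [0,-0.13,0.8,0,0,0.13,-0.6],
    [0,-0.13,1.6,0,0,0.13,-0.6],
    [0,-0.13,2.3,0,0,0.13,-0.6],
    [0,-0.13,2.8,0,0,0.13,-0.6],
    [0,-0.13,3.0,0,0,0.13,-0.6],
    [0,-0.13,3.04,0,0,0.13,-0.6],
    [0,-0.13,3.04,0,0,0.13,-0.6]
  ]
}}

```text
time: 6.65
tcp_pos: [0.5528, -0.1596, 0.0274]
orientation: [-3.138, 0.069, 0.001]
force: [-0.3, -0.3, -1.0]
width: 0.322
```

```bash
python3 -c "
from h import *
delta([.5538,-.120,.027],-2.6);delta([.557,-.055,.0265],-2.6)
import cv2;c=cam('wrist');cv2.imwrite('pics/enter.png',c[0])"
```

```text
row [-0.026, -1.319, 0.017, -0.029, 0.005, 0.013] tcp [ 0.5528 -0.1596  0.0274] F [-0.3 -0.3 -1. ] w 28.3 t 6.65
row [-0.015, -3.488, 0.039, -0.029, 0.005, 0.013] tcp [ 0.5528 -0.1596  0.0274] F [-0.3 -0.3 -1. ] w 28.3 t 6.65
```

View pics/enter.png

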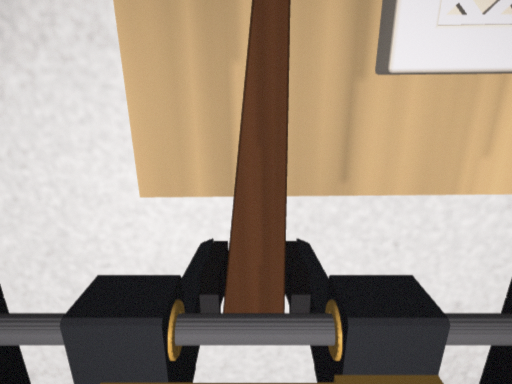

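The wedge is held level, straight edge near column 288, with its tip still out of view ahead. I'll feed it in.

>>> {"name": "step_arm", "arguments": {
  "deltas": [
    [-0.02,-0.4,0,0,0,0,-0.6],
    [-0.02,-0.8,0,0,0,0,-0.6],
    [-0.02,-1.2,0,0,0,0,-0.6],
    [-0.02,-1.6,0.01,0,0,0,-0.6],
    [-0.02,-2.0,0.02,0,0,0,-0.6],
    [-0.02,-2.3,0.02,0,0,0,-0.6],
    [-0.02,-2.6,0.02,0,0,0,-0.6],
    [-0.02,-2.8,0.03,0,0,0,-0.6]
  ]
}}

```text
time: 7.5
tcp_pos: [0.5561, -0.075, 0.0269]
orientation: [-3.139, 0.069, -0.0]
force: [-0.6, -0.6, -1.8]
width: 0.32
```

>>> {"name": "step_arm", "arguments": {
  "deltas": [
    [0,-0.2,0,0,0,0,-0.6],
    [0,-0.4,0,0,0,0,-0.6],
    [0,-0.6,0,0,0,0,-0.6],
    [0,-0.6,0,0,0,0,-0.6]
  ]
}}

```text
time: 7.9
tcp_pos: [0.5569, -0.0564, 0.027]
orientation: [-3.138, 0.068, -0.0]
force: [0.7, -0.1, -1.3]
width: 0.318
```

```bash
python3 -c "
from h import *
delta([.557,-.055,.0258],-2.6)
import pickle,cv2;c=cam('top');pickle.dump(c,open('t1.pkl','wb'));cv2.imwrite('pics/ins.png',cv2.resize(c[0][80:200,180:340],(800,600),interpolation=cv2.INTER_CUBIC))"
```

```text
row [0.002, -0.046, 0.04, -0.027, 0.0, 0.021] tcp [ 0.5569 -0.0564  0.027 ] F [ 0.7 -0.1 -1.3] w 28.0 t 7.9
```

View pics/ins.png

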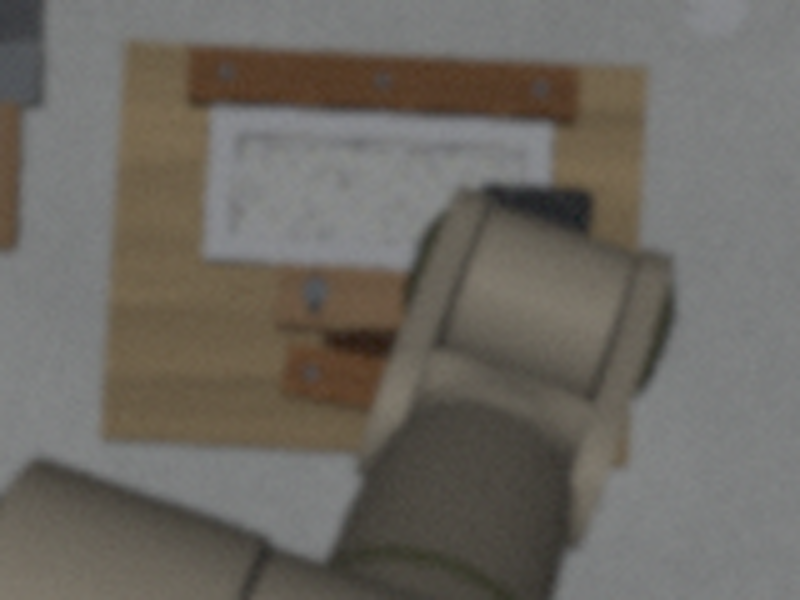

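The top crop shows the wedge's thin end in the slot between cleat and block at about (330–390,342), with no contact force. I'll lower it 1 mm and let go.

>>> {"name": "step_arm", "arguments": {
  "deltas": [
    [0,0,0.04,0,0,0,-0.6],
    [0,0,0.04,0,0,0,-0.4],
    [0,0,0.04,0,0,0,-0.2],
    [0,0,0.04,0,0,0,0.1],
    [0,0,0.04,0,0,0,0.1],
    [0,0,0.04,0,0,0,0.1]
  ]
}}

```text
time: 8.55
tcp_pos: [0.5569, -0.0569, 0.0258]
orientation: [-3.139, 0.069, -0.0]
force: [-0.4, -0.1, -0.5]
width: 0.549
```

>>> {"name": "step_arm", "arguments": {
  "deltas": [
    [0,0,-0.5,0,0,0,0.1],
    [0,0,-1.5,0,0,0,0.1],
    [0,0,-3,0,0,0,0.1],
    [0,1,-4.5,0,0,0,0.4],
    [0,2,-6,0,0,0,1],
    [0,2,-6.5,0,0,0,1],
    [0,2,-6.5,0,0,0,1]
  ]
}}

```text
time: 9.25
tcp_pos: [0.5551, -0.1186, 0.2238]
orientation: [3.141, -0.071, 0.009]
force: [0.0, -0.6, -0.1]
width: 0.892
```

Run:
```python
from h import *
import pickle
c=cam("wrist"); pickle.dump(c,open("rel.pkl","wb")); cv2.imwrite("pics/rel.png",cv2.resize(c[0],(800,600),interpolation=cv2.INTER_CUBIC))
delta([.42,-.34,.22],-90)
```

```text
row [-4.146, 7.606, 0.025, -0.033, -0.006, 17.49] tcp [ 0.5544 -0.1176  0.2214] F [-0.2 -0.  -1.1] w 82.3 t 9.3
```

View pics/rel.png

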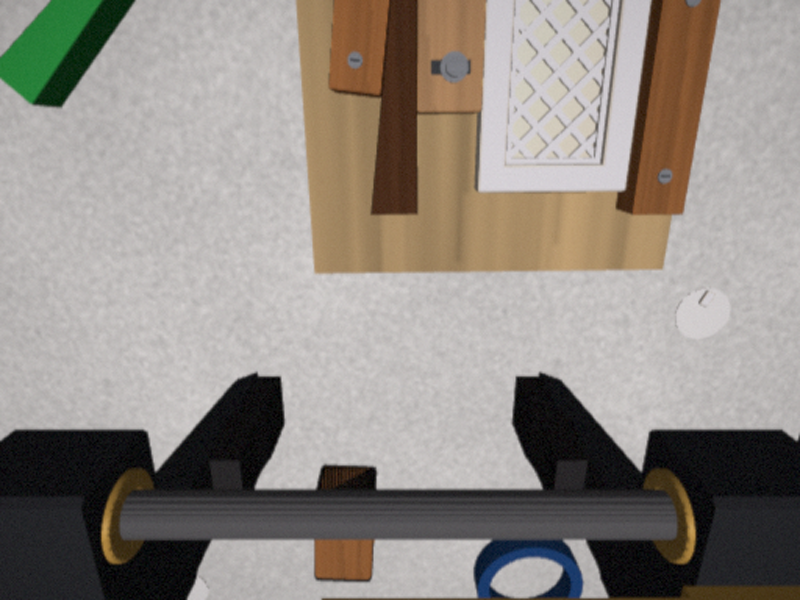

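The wedge stands free in the slot, with its butt edge at (372–417,214). The mallet head is at (345,520). On to the mallet.

>>> {"name": "step_arm", "arguments": {
  "deltas": [
    [-0.5,1,0,0,0,1.7,1],
    [-1,2,0,0,0,3.4,1],
    [-1.5,3,0,0,0,5,1],
    [-2,4,0,0,0,6.7,1],
    [-2.5,5,0,0,0,8.4,1],
    [-3,6,0,0,0,10,1],
    [-3.5,7,0,0,0,11.7,1],
    [-4.15,7.6,0,0,0,13.4,1],
    [-4.15,7.6,0,0,0,15,1],
    [-4.15,7.6,0,0,0,16.5,1],
    [-4.15,7.6,0,0,0,17.5,1],
    [-4.15,7.6,0,0,0,17.5,1]
  ]
}}

```text
time: 10.5
tcp_pos: [0.4197, -0.3389, 0.219]
orientation: [-2.218, 2.22, 0.004]
force: [0.3, -0.5, -0.1]
width: 0.996
```

Run:
```python
from h import *
import pickle
c=pickle.load(open("rel.pkl","rb"))
for uv in[(372,214),(417,214)]: print("butt",ray(c,np.array(uv)*.64,.048).round(4))
for uv in[(332,91),(380,97)]: print("cleat mouth",ray(c,np.array(uv)*.64,.046).round(4))
c=cam("wrist"); im=c[0]; cv2.imwrite("pics/mal.png",cv2.resize(im,(800,600)))
print(state()["tcp_pos"])
hsv=cv2.cvtColor(im,cv2.COLOR_BGR2HSV)
m=((hsv[...,1]>90)&(hsv[...,0]<25)).astype(np.uint8)
for k in cv2.findContours(m,0,2)[0]:
    if cv2.contourArea(k)>300: print(cv2.contourArea(k),cv2.boundingRect(k),cv2.approxPolyDP(k,4,True)[:,0].tolist())
```

```text
butt [ 0.5404 -0.0809  0.048 ]
butt [ 0.57   -0.0822  0.048 ]
cleat mouth [ 0.5204 -0.0053  0.046 ]
cleat mouth [ 0.5496 -0.0099  0.046 ]
[ 0.41980588 -0.3389932   0.2192479 ]
512.5 (400, 373, 112, 11) [[511, 375], [461, 373], [453, 382], [400, 383], [511, 383]]
1045.5 (428, 299, 39, 63) [[436, 299], [428, 312], [448, 318], [453, 340], [449, 346], [433, 348], [457, 361], [463, 357], [466, 334], [451, 302]]
1042.5 (43, 299, 40, 64) [[76, 300], [60, 302], [43, 322], [44, 353], [54, 362], [75, 347], [60, 346], [56, 331], [65, 314], [81, 313]]
6908.0 (229, 63, 88, 197) [[233, 63], [229, 113], [258, 118], [245, 257], [258, 259], [277, 120], [308, 121], [316, 73]]
5492.0 (0, 0, 66, 98) [[0, 0], [0, 95], [65, 96], [50, 0]]
```

View pics/mal.png

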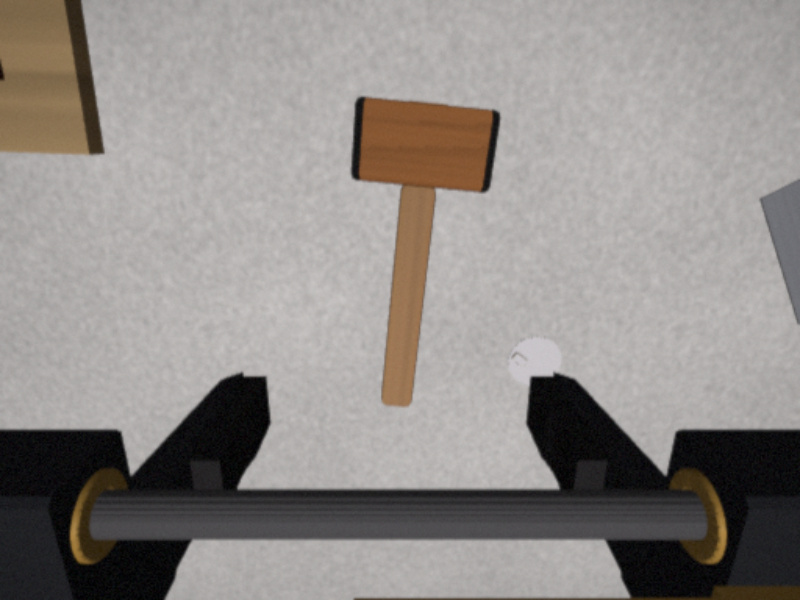

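The mallet head's corners are at (357,97), (498,111), (489,191) and (352,179). The handle runs from about (418,188) to (397,405).

Run:
```python
from h import *
c=cam("wrist"); k=.64
H=np.array([ray(c,np.array(p)*k,.046) for p in[(357,97),(498,111),(489,191),(352,179)]]); print(H.round(4)); hc=H.mean(0); print("head",hc)
print("sizes",np.linalg.norm(H-np.roll(H,1,0),axis=1).round(4))
a=np.mean([ray(c,np.array(p)*k,.033) for p in[(402,190),(435,193)]],0);b=np.mean([ray(c,np.array(p)*k,.033) for p in[(382,404),(411,406)]],0)
d=(a-b)/np.linalg.norm(a-b); yaw=np.degrees(np.arctan2(d[1],d[0])); print(a,b,"yaw",yaw,"end dist",np.linalg.norm((hc-b)[:2]))
g=(b+d*.150)[:2]; g2=hc[:2]-.045*d[:2]; print("grip",g,g2)
g=(g+g2)/2
delta([*g,.07],yaw-90); delta([*g,.004],yaw-90)
```

```text
[[ 0.5267 -0.3128  0.046 ]
 [ 0.519  -0.3988  0.046 ]
 [ 0.4711 -0.3964  0.046 ]
 [ 0.4783 -0.3084  0.046 ]]
head [ 0.49873859 -0.35410066  0.046     ]
sizes [0.0486 0.0864 0.048  0.0882]
[ 0.46925551 -0.35154142  0.033     ] [ 0.30662024 -0.33715976  0.033     ] yaw -5.053458746175733 end dist 0.19286382696127388
grip [ 0.45603718 -0.35037254] [ 0.45391351 -0.35013682]
row [0.389, -1.166, 4.985, -0.008, 0.037, 1.036] tcp [ 0.4199 -0.3391  0.2196] F [-0.2 -0.7 -0.7] w 88.0 t 10.6
row [0.396, -1.164, 7.185, -0.008, 0.037, 1.036] tcp [ 0.4199 -0.3391  0.2196] F [-0.2 -0.7 -0.7] w 88.0 t 10.6
```

>>> {"name": "step_arm", "arguments": {
  "deltas": [
    [0.4,-1.16,1,0,0,1.04,0.4],
    [0.4,-1.16,2.5,0,0,1.04,0.4],
    [0.4,-1.16,4,0,0,1.04,0.4],
    [0.4,-1.16,5.5,0,0,1.04,0.4],
    [0.4,-1.16,6.5,0,0,1.04,0.4],
    [0.4,-1.16,7,0,0,1.04,0.4],
    [0.4,-1.16,7.18,0,0,1.04,0.4],
    [0.4,-1.16,7.18,0,0,1.04,0.4]
  ]
}}

```text
time: 11.4
tcp_pos: [0.4548, -0.35, 0.0036]
orientation: [-2.121, 2.314, 0.005]
force: [0.6, -0.8, -0.3]
width: 0.7
```

>>> {"name": "step_arm", "arguments": {
  "deltas": [
    [0,0,0,0,0,0,-0.2],
    [0,0,0,0,0,0,-0.6],
    [0,0,0,0,0,0,-0.8],
    [0,0,0,0,0,0,-0.8],
    [0,0,0,0,0,0,-0.8],
    [0,0,0,0,0,0,-0.8]
  ],
  "force": 50
}}

```text
time: 12.0
tcp_pos: [0.4549, -0.3502, 0.0039]
orientation: [-2.121, 2.314, 0.004]
force: [-0.8, -0.4, 1.6]
width: 0.268
```

Run:
```python
from h import *
delta([.455,-.350,.12],-95); delta([.51,-.21,.12],-93)
```

```text
row [-0.021, -0.004, -3.871, -0.0, 0.043, 0.0] tcp [ 0.4549 -0.3502  0.0039] F [-0.8 -0.4  1.6] w 23.6 t 12.0
row [-4.829, -1.424, -3.853, -0.001, 0.043, -0.4] tcp [ 0.4549 -0.3502  0.0039] F [-0.8 -0.4  1.6] w 23.6 t 12.0
```

>>> {"name": "step_arm", "arguments": {
  "deltas": [
    [0,0,-1,0,0,0,-0.8],
    [0,0,-2.5,0,0,0,-0.8],
    [0,0,-3.87,0,0,0,-0.8],
    [-1.5,-0.4,-3.87,0,0,-0.1,-0.8],
    [-2.7,-0.8,-3.87,0,0,-0.3,-0.8],
    [-3.9,-1.1,-3.86,0,0,-0.4,-0.8],
    [-4.83,-1.42,-3.85,0,0,-0.6,-0.8],
    [-4.83,-1.42,-3.85,0,0,-0.6,-0.8]
  ]
}}

```text
time: 12.8
tcp_pos: [0.5102, -0.2065, 0.1193]
orientation: [-2.185, 2.253, 0.008]
force: [-0.2, 0.5, -3.6]
width: 0.265
```

Run:
```python
from h import *
delta([.508,-.175,.12],-91.9); delta([.508,-.175,.0275],-91.9)
c=cam("wrist"); cv2.imwrite("pics/held.png",c[0])
```

```text
row [-1.046, 0.104, -0.018, 0.019, 0.066, 0.03] tcp [ 0.5102 -0.2065  0.1193] F [-0.2  0.5 -3.6] w 23.4 t 12.8
row [-1.028, 0.099, 3.065, 0.019, 0.066, 0.03] tcp [ 0.5102 -0.2065  0.1193] F [-0.2  0.5 -3.6] w 23.4 t 12.8
```

View pics/held.png

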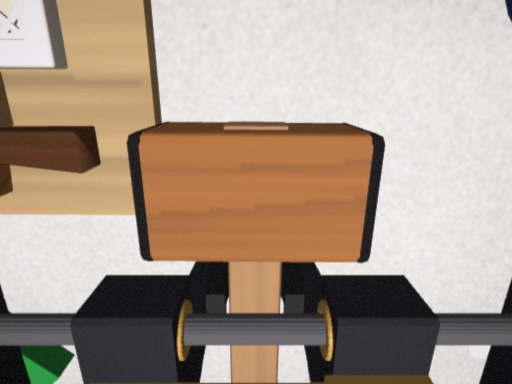

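The mallet sits square in the grip, with the wedge butt ahead at (98,150).

>>> {"name": "step_arm", "arguments": {
  "deltas": [
    [-0.5,0.1,0.5,0,0,0,-0.8],
    [-1.03,0.1,1.2,0,0,0,-0.8],
    [-1.03,0.1,2,0,0,0,-0.8],
    [-1.03,0.1,2.6,0,0,0,-0.8],
    [-1.03,0.1,2.9,0,0,0,-0.8],
    [-1.03,0.1,3.06,0,0,0,-0.8],
    [-1.03,0.1,3.06,0,0,0,-0.8]
  ]
}}

```text
time: 13.55
tcp_pos: [0.5076, -0.1773, 0.0275]
orientation: [-2.183, 2.256, 0.007]
force: [-0.5, 0.2, -4.0]
width: 0.268
```

Run:
```python
from h import *
delta([.5097,-.128,.0275],-91.9); delta([.5097,-.118,.0275],-91.9)
```

```text
row [-1.645, -0.017, 0.008, 0.022, 0.056, 0.005] tcp [ 0.5076 -0.1773  0.0275] F [-0.5  0.2 -4. ] w 23.6 t 13.55
row [-1.979, -0.006, 0.01, 0.022, 0.056, 0.005] tcp [ 0.5076 -0.1773  0.0275] F [-0.5  0.2 -4. ] w 23.6 t 13.55
```

Approach to just short of contact, then the first gentle taps.

>>> {"name": "step_arm", "arguments": {
  "deltas": [
    [-0.5,0,0,0,0,0,-0.8],
    [-1.0,0,0,0,0,0,-0.8],
    [-1.4,0,0,0,0,0,-0.8],
    [-1.5,0,0,0,0,0,-0.8],
    [-1.6,0,0,0,0,0,-0.8],
    [-1.7,0,0,0,0,0,-0.8],
    [-1.8,0,0,0,0,0,-0.8],
    [-1.9,0,0,0,0,0,-0.8]
  ]
}}

```text
time: 14.35
tcp_pos: [0.5095, -0.1205, 0.0278]
orientation: [-2.183, 2.256, 0.007]
force: [0.0, -0.6, -3.1]
width: 0.265
```

>>> {"name": "step_arm", "arguments": {
  "deltas": [
    [0.2,0,0,0,0,0,-0.8],
    [0.2,0,0,0,0,0,-0.8],
    [0,0,0,0,0,0,-0.8],
    [-0.13,0,0,0,0,0,-0.8],
    [0.1,0,0,0,0,0,-0.8],
    [0.1,0,0,0,0,0,-0.8],
    [-0.13,0,0,0,0,0,-0.8],
    [-0.26,0,0,0,0,0,-0.8]
  ]
}}

```text
time: 15.15
tcp_pos: [0.51, -0.1126, 0.0279]
orientation: [-2.182, 2.257, 0.005]
force: [0.9, -3.3, -4.0]
width: 0.267
```

>>> {"name": "step_arm", "arguments": {
  "deltas": [
    [0.2,0,0,0,0,0,-0.8],
    [0.2,0,0,0,0,0,-0.8],
    [0,0,0,0,0,0,-0.8],
    [-0.13,0,0,0,0,0,-0.8]
  ]
}}

```text
time: 15.55
tcp_pos: [0.5103, -0.1086, 0.028]
orientation: [-2.182, 2.257, 0.004]
force: [1.2, -3.0, -5.8]
width: 0.261
```

>>> {"name": "step_arm", "arguments": {
  "deltas": [
    [0.2,0,0,0,0,0,-0.8],
    [0.2,0,0,0,0,0,-0.8],
    [0,0,0,0,0,0,-0.8],
    [-0.1,0,0,0,0,0,-0.8]
  ]
}}

```text
time: 15.95
tcp_pos: [0.5105, -0.1058, 0.0281]
orientation: [-2.182, 2.258, 0.003]
force: [-0.7, -6.7, -4.3]
width: 0.262
```

>>> {"name": "step_arm", "arguments": {
  "deltas": [
    [0.2,0,0,0,0,0,-0.8],
    [0.2,0,0,0,0,0,-0.8],
    [0.04,0,0,0,0,0,-0.8],
    [-0.08,0,0,0,0,0,-0.8]
  ]
}}

```text
time: 16.35
tcp_pos: [0.5105, -0.1034, 0.0281]
orientation: [-2.182, 2.258, 0.002]
force: [-0.8, -6.0, -4.5]
width: 0.267
```

>>> {"name": "step_arm", "arguments": {
  "deltas": [
    [0.2,0,0,0,0,0,-0.8],
    [0.2,0,0,0,0,0,-0.8],
    [0.04,0,0,0,0,0,-0.8],
    [-0.08,0,0,0,0,0,-0.8]
  ]
}}

```text
time: 16.75
tcp_pos: [0.5105, -0.1011, 0.0281]
orientation: [-2.182, 2.259, 0.001]
force: [-0.4, -6.3, -4.2]
width: 0.266
```

>>> {"name": "step_arm", "arguments": {
  "deltas": [
    [0.2,0,0,0,0,0,-0.8],
    [0.2,0,0,0,0,0,-0.8],
    [0.04,0,0,0,0,0,-0.8],
    [-0.07,0,0,0,0,0,-0.8]
  ]
}}

```text
time: 17.15
tcp_pos: [0.5105, -0.099, 0.0281]
orientation: [2.183, -2.259, -0.001]
force: [-0.9, -5.9, -4.8]
width: 0.264
```

>>> {"name": "step_arm", "arguments": {
  "deltas": [
    [0.2,0,0,0,0,0,-0.8],
    [0.2,0,0,0,0,0,-0.8],
    [0.04,0,0,0,0,0,-0.8],
    [-0.07,0,0,0,0,0,-0.8]
  ]
}}

```text
time: 17.55
tcp_pos: [0.5105, -0.097, 0.0281]
orientation: [2.182, -2.259, -0.0]
force: [-1.1, -6.5, -4.2]
width: 0.261
```

>>> {"name": "step_arm", "arguments": {
  "deltas": [
    [0.2,0,0,0,0,0,-0.8],
    [0.2,0,0,0,0,0,-0.8],
    [0.04,0,0,0,0,0,-0.8],
    [-0.07,0,0,0,0,0,-0.8]
  ]
}}

```text
time: 17.95
tcp_pos: [0.5105, -0.095, 0.0281]
orientation: [2.182, -2.259, 0.001]
force: [-0.6, -6.7, -4.4]
width: 0.266
```

>>> {"name": "step_arm", "arguments": {
  "deltas": [
    [0.2,0,0,0,0,0,-0.8],
    [0.2,0,0,0,0,0,-0.8],
    [0.04,0,0,0,0,0,-0.8],
    [-0.06,0,0,0,0,0,-0.8]
  ]
}}

```text
time: 18.35
tcp_pos: [0.51, -0.0942, 0.0281]
orientation: [2.18, -2.256, 0.002]
force: [-10.7, -24.1, -2.2]
width: 0.269
```

>>> {"name": "step_arm", "arguments": {
  "deltas": [
    [0.15,0,0,0,0,0,-0.8],
    [0.15,0,0,0,0,0,-0.8],
    [0.15,0,0,0,0,0,-0.8]
  ]
}}

```text
time: 18.65
tcp_pos: [0.5098, -0.0984, 0.0281]
orientation: [2.18, -2.257, 0.001]
force: [-0.3, -0.0, -4.4]
width: 0.266
```

Run:
```python
from h import *
delta([.5103,-.0945,.0281],-91.9);delta([.5103,-.094,.0281],-91.9)
```

```text
row [-0.129, -0.012, -0.0, 0.025, -0.04, -0.016] tcp [ 0.5098 -0.0984  0.0281] F [-0.3 -0.  -4.4] w 23.4 t 18.65
row [-0.146, -0.012, -0.0, 0.025, -0.04, -0.016] tcp [ 0.5098 -0.0984  0.0281] F [-0.3 -0.  -4.4] w 23.4 t 18.65
```

>>> {"name": "step_arm", "arguments": {
  "deltas": [
    [-0.07,0,0,0,0,0,-0.8],
    [-0.13,0,0,0,0,0,-0.8]
  ]
}}

```text
time: 18.85
tcp_pos: [0.5096, -0.0947, 0.028]
orientation: [2.179, -2.255, 0.001]
force: [-6.1, -13.2, -3.0]
width: 0.265
```

>>> {"name": "step_arm", "arguments": {
  "deltas": [
    [0.1,0,0,0,0,0,-0.8],
    [0.1,0,0,0,0,0,-0.8],
    [0.0,0,0,0,0,0,-0.8],
    [-0.02,0,0,0,0,0,-0.8]
  ]
}}

```text
time: 19.25
tcp_pos: [0.5094, -0.0948, 0.0281]
orientation: [2.178, -2.254, 0.003]
force: [-4.6, -10.8, -3.8]
width: 0.267
```

>>> {"name": "step_arm", "arguments": {
  "deltas": [
    [0.1,0,0,0,0,0,-0.8],
    [0.1,0,0,0,0,0,-0.8],
    [0.0,0,0,0,0,0,-0.8],
    [-0.02,0,0,0,0,0,-0.8]
  ]
}}

```text
time: 19.65
tcp_pos: [0.5093, -0.0948, 0.0282]
orientation: [2.177, -2.253, 0.005]
force: [-4.1, -10.5, -3.4]
width: 0.262
```

>>> {"name": "step_arm", "arguments": {
  "deltas": [
    [0.1,0,0,0,0,0,-0.8],
    [0.1,0,0,0,0,0,-0.8],
    [0.0,0,0,0,0,0,-0.8],
    [-0.03,0,0,0,0,0,-0.8]
  ]
}}

```text
time: 20.05
tcp_pos: [0.5091, -0.0947, 0.0282]
orientation: [2.176, -2.251, 0.007]
force: [-4.5, -13.7, -3.4]
width: 0.267
```

>>> {"name": "step_arm", "arguments": {
  "deltas": [
    [0.1,0,0,0,0,0,-0.8],
    [0.1,0,0,0,0,0,-0.8],
    [-0.01,0,0,0,0,0,-0.8],
    [-0.03,0,0,0,0,0,-0.8]
  ]
}}

```text
time: 20.45
tcp_pos: [0.5088, -0.0947, 0.0283]
orientation: [2.175, -2.249, 0.009]
force: [-4.9, -12.3, -4.0]
width: 0.262
```

>>> {"name": "step_arm", "arguments": {
  "deltas": [
    [0.3,0,0,0,0,0,-0.8],
    [0.8,0,0,0,0,0,-0.8],
    [1.5,0,-0.3,0,0,0,-0.8],
    [2.5,0,-1,0,0,0,-0.8],
    [3.5,0,-2,0,0,0,-0.8],
    [4,0,-2.5,0,0,0,-0.8],
    [4,0,-2.5,0,0,0,-0.8]
  ]
}}

```text
time: 21.15
tcp_pos: [0.5059, -0.2167, 0.1069]
orientation: [2.172, -2.253, 0.017]
force: [1.0, 0.6, -4.0]
width: 0.263
```

Run:
```python
from h import *
c=cam("top"); cv2.imwrite("pics/after.png",cv2.resize(c[0][80:260,180:420],(800,600),interpolation=cv2.INTER_CUBIC))
delta([.44,-.27,.10],-91.9);delta([.44,-.27,.0045],-91.9)
```

```text
row [1.911, 2.105, 0.207, 0.041, -0.155, -0.026] tcp [ 0.5052 -0.2149  0.1052] F [-0.4 -0.6 -4.9] w 23.5 t 21.2
row [1.868, 2.094, 3.39, 0.041, -0.155, -0.026] tcp [ 0.5052 -0.2149  0.1052] F [-0.4 -0.6 -4.9] w 23.5 t 21.2
```

View pics/after.png

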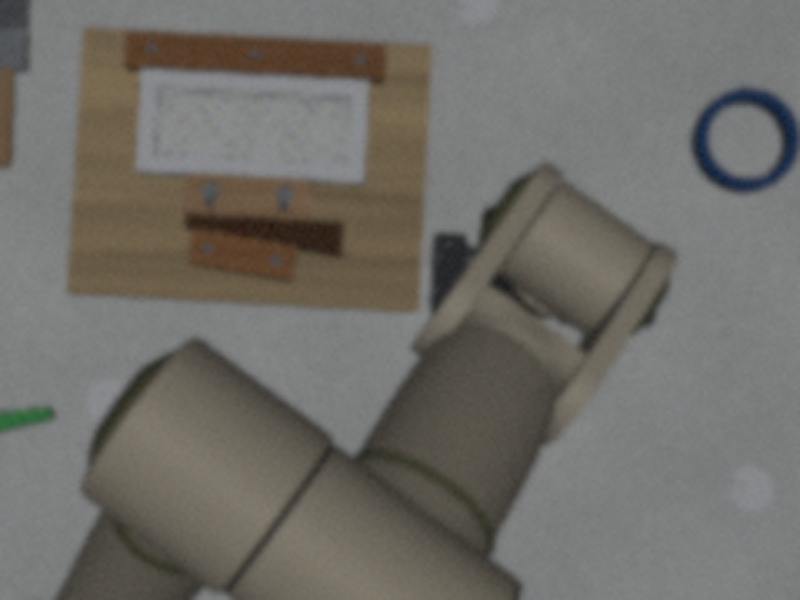

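The top crop shows the wedge driven between cleat and block, the panel against the fence, and the mallet clear of the board. I'll lay the mallet down beside the board.

>>> {"name": "step_arm", "arguments": {
  "deltas": [
    [0.6,0.7,0.2,0,-0.1,0,-0.8],
    [1.3,1.4,0.2,0,-0.15,0,-0.8],
    [1.9,2.1,0.3,0,-0.15,0,-0.8],
    [1.88,2.1,1.2,0,-0.15,0,-0.8],
    [1.87,2.1,2.2,0,-0.15,0,-0.8],
    [1.87,2.1,2.9,0,-0.15,0,-0.8],
    [1.87,2.1,3.2,0,-0.15,0,-0.8],
    [1.87,2.1,3.3,0,-0.15,0,-0.8],
    [1.87,2.1,3.37,0,-0.15,0,-0.8],
    [1.87,2.1,3.38,0,-0.15,0,-0.8]
  ]
}}

```text
time: 22.2
tcp_pos: [0.4401, -0.2701, 0.0053]
orientation: [2.18, -2.258, -0.002]
force: [-0.4, 0.3, -4.7]
width: 0.265
```

>>> {"name": "step_arm", "arguments": {
  "deltas": [
    [0,0,0.03,0,0,0,-0.8],
    [0,0,0.06,0,0,0,-0.8],
    [0,0,0.07,0,0,0,-0.8]
  ]
}}

```text
time: 22.5
tcp_pos: [0.4403, -0.2704, 0.0038]
orientation: [2.18, -2.258, -0.0]
force: [-2.7, 0.8, 4.3]
width: 0.263
```

>>> {"name": "step_arm", "arguments": {
  "deltas": [
    [0,0,0,0,0,0,-0.4],
    [0,0,0,0,0,0,0],
    [0,0,0,0,0,0,0.4],
    [0,0,0,0,0,0,0.4],
    [0,0,-0.5,0,0,0,0.4],
    [0,0,-1.5,0,0,0,0.4],
    [0,0,-3,0,0,0,0.4],
    [0,0,-4.5,0,0,0,0.4],
    [0,0,-6,0,0,0,0.4],
    [0,0,-7,0,0,0,0.4]
  ]
}}

```text
time: 23.5
tcp_pos: [0.441, -0.2701, 0.2171]
orientation: [2.18, -2.258, 0.006]
force: [0.5, 0.3, -0.7]
width: 0.703
```

Run:
```python
from h import *
delta([.54,-.02,.24],-2)
```

```text
row [-8.446, -3.005, -0.797, 0.032, -0.048, -18.003] tcp [ 0.441  -0.2701  0.2171] F [ 0.5  0.3 -0.7] w 61.8 t 23.5
```

Final check with a wrist view of the jig.

>>> {"name": "step_arm", "arguments": {
  "deltas": [
    [-1,-0.5,-0.8,0,0,-1.7,1],
    [-2,-1,-0.8,0,0,-3.4,1],
    [-3,-1.5,-0.8,0,0,-5,1],
    [-4,-2,-0.8,0,0,-6.7,1],
    [-5,-2.5,-0.8,0,0,-8.4,1],
    [-6,-3,-0.8,0,0,-10,1],
    [-7,-3,-0.8,0,0,-11.7,1],
    [-8.4,-3,-0.8,0,0,-13.4,1],
    [-8.4,-3,-0.8,0,0,-15,1],
    [-8.4,-3,-0.8,0,0,-16.5,1],
    [-8.4,-3,-0.8,0,0,-18,1],
    [-8.4,-3,-0.8,0,0,-18,1]
  ]
}}

```text
time: 24.7
tcp_pos: [0.5397, -0.0212, 0.24]
orientation: [3.137, -0.053, 0.001]
force: [-1.1, 0.6, 0.5]
width: 1.0
```

Run:
```python
from h import *
import pickle
c=cam("wrist"); pickle.dump(c,open("fin.pkl","wb")); cv2.imwrite("pics/fin.png",cv2.resize(c[0],(800,600),interpolation=cv2.INTER_CUBIC))
print(state()["tcp_pos"])
```

```text
[ 0.53972755 -0.02128813  0.24003543]
```

View pics/fin.png

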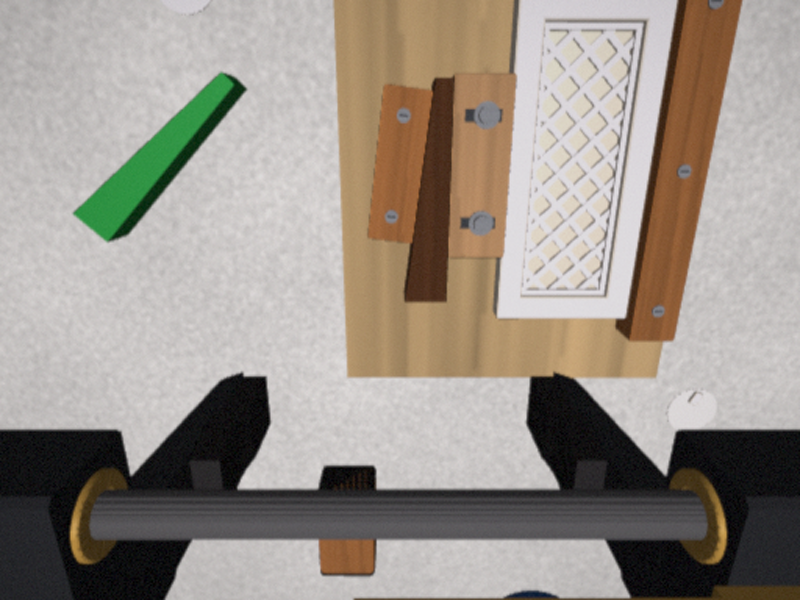

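The wedge fills the slot, with its butt at (406–446,300) and about 40 mm standing out. The panel lies along the fence, and the mallet head is on the bench at (348,520). I'll do one quick numeric check and hand in.

Run:
```python
from h import *
import pickle
c=pickle.load(open("fin.pkl","rb"))
q=lambda u,v,z: ray(c,(u*.64,v*.64),z).round(4)
print("butt",q(406,300,.048),q(446,300,.048),"mouth",q(412,243,.046))
print("block face",q(455,75,.046),q(449,257,.046),"back",q(514,76,.046),q(501,258,.046))
print("panel - side",q(497,317,.036),"+ side",q(627,319,.036),"fence base",q(630.5,341,.018),"fence top",q(631,341,.046))
print(state()["width"],state()["time"]); sign_off()
```

```text
butt [ 0.5445 -0.0503  0.048 ] [ 0.5738 -0.0513  0.048 ] mouth [ 0.5499 -0.0085  0.046 ]
block face [0.5798 0.0991 0.046 ] [ 0.5762 -0.0195  0.046 ] back [0.6173 0.0973 0.046 ] [ 0.6134 -0.0215  0.046 ]
panel - side [ 0.6141 -0.0705  0.036 ] + side [ 0.7143 -0.0754  0.036 ] fence base [ 0.7284 -0.1021  0.018 ] fence top [ 0.7146 -0.0895  0.046 ]
1.0022680350887958 24.75
the job is handed in; nothing more can be done
```

The panel is clamped and the job is handed in at 24.8 s. I started the wedge thin end first, with about 73 mm standing out of the mouth, and let go of it while it was loose. I then took the mallet, drove the wedge home in about a dozen light taps, and laid the mallet on the bench beside the board.

**Taps:** Readings ran at about 3 to 7 N while the wedge moved, then rose to 24 N on the tap where it came home. That is over the 10 to 20 N range but under the 35 N limit. Five more taps read 10.5 to 13.7 N and did not move it. I only had force readings at the end of each move, so a higher momentary peak can't be ruled out. The first contact was a slow push of about 4 mm rather than a tap.

**Final position:** In the last picture about 42 mm of the wedge stands out of the mouth, within the 20 to 70 mm range. The block moved about 2.7 mm towards the fence. The panel's edge measured within about 1 mm of the fence face, which is as fine as the camera can tell. A separate reading of the fence's lower edge disagreed, coming out about 14 mm further off. I put that down to a badly picked pixel and left it out.

**Not rechecked:** I did not measure the bowl, brush and tape again at the end. Nothing I did went near them, and the parts visible in later pictures looked undisturbed.

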